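Click a router tool holder into the tightening stand

ROBOT

A 6-joint arm with a two-finger parallel gripper is mounted at the origin on the work surface. World frame = base frame: x ahead of the robot, y to its left, z up, the work surface at z = 0. Lengths are in m, angles in degrees, forces in N, time in s.
With the tool pointing down it reaches from about 0.325 to 0.85 m from the base axis. Payload 15.5 kg.
Tool frame: the origin (TCP) lies midway between the tips of the shut fingers; the grasp point (between the pads) lies 19 mm behind it; z points along the fingers, y is the line along which they close (so a half turn about z gives the same grasp; the last joint's range is limited). The gripper opens to 91 mm and grips with 3 to 60 N. Pads are 32 mm wide; open, the fingers measure 118 mm over their backs; the gripper's body (76 mm by 178 mm) begins 60 mm behind the grasp point.
Start: joints at [67.466, 28.281, 77.091, -0, 74.628, -5.472], TCP at [0.183, 0.597, 0.214] pointing down, gripper open.
Joint ranges: [-166.48, 166.48], [-47.26, 123.95], [12.59, 153.08], [-70.14, 250.14], [6.76, 159.57], [-176.63, 176.63]. Speed limits (degrees/s): [108.29, 108.29, 147.25, 172.46, 172.46, 172.46].

INTERFACE

Orientations are given as a 3x3 rotation matrix whose columns are the frame's x, y, z axes.
In Python, from bench import ctrl gives the robot as it stands. The module is installed in compiled form; this text tells all that it offers. Calls block until the motion is done:
- ctrl.goto(position, orientation): joint-space move of the TCP to a pose.
- ctrl.move_l(position, vel=0.15, ori=None, contact_N=None): straight line of the TCP; ori=None keeps the orientation; vel is the mean speed in m/s. With contact_N (N) it stops when the force on the tool has changed by that much, and returns True; else False.
- ctrl.movej(angles): joint-space move.
- ctrl.command_gripper(opening): opening from 0.0 (shut) to 1.0 (fully open); the grip force is fixed at half the most; returns when the fingers have stopped.
- ctrl.sleep(seconds).
- ctrl.ik(position, orientation): joint angles nearest the present ones, or None.
- ctrl.read_camera(name): name is "side" or "top"; returns the picture (384x512x3 uint8, blue, green, red); there is no depth.
- ctrl.camera_params(name): a dict with "fx", "fy", "cx", "cy" (pixels), "D" ([k1, k2, p1, p2, k3] as OpenCV has them; the pictures are not rectified), "pose" (4x4, takes a point from camera to world coordinates). Camera axes: x right, y up, looking along -z (the intrinsics and any distortion apply to the point x, -y, -z); pixel columns grow to the right and rows downward; lengths in m; the calibration is good to about 2 mm. A picture is of the moment at which its call begins. camera_params takes no time and is no camera call.
A pose or a line that the arm cannot do raises ctrl.MotionError and nothing moves.
- ctrl.sign_off(): hands the job in; it is judged then, once.
Readings, each from a call of its own:
- ctrl.current_t(): time.
- ctrl.current_q(): joint angles.
- ctrl.current_dq(): joint speeds.
- ctrl.current_effort(): joint torques, N m.
- ctrl.current_tool_pos(): TCP position.
- ctrl.current_eef_rot(): TCP orientation.
- ctrl.current_contact_force(): force on the tool from outside, world axes, zero at the start.
- ctrl.current_wrist_torque(): the same for the moment, N m.
- ctrl.current_grip_width(): opening from 0.0 (shut) to 1.0 (fully open).
- ctrl.current_grasp_force(): force on a finger pad.
Only numpy, scipy, OpenCV 4.12 (cv2) and the standard library are available. Lean on these libraries where they do the work, as an engineer would, in place of code of your own. Each camera call takes 0.05 s, during which the arm holds its last target. There are 200 camera calls.

TASK

The collet behind the red cutter is due for a change. Take the tool holder with the red cutter out of the rack by its round nut, set it cone down in the grey tightening stand with the two slots of its flange over the stand's two keys (they float a little, so feel for them), and press it gently straight down past the sprung side ball until it clicks and the flange sits flat on the stand, then let go. Finger pressure is enough: never force or bang it against the stand, keep the fingers off the carbide cutter, and leave everything else on the bench where it is.

Things in the scene. Friction and masses are not known exactly. Their poses are not given: they have to be found in the camera images.
- red_holder: Steel tool holder (0.53 to 0.8 kg) upright in one of the rack's three holes, the one with the red cutter. Origin: centre of the flange's underside, z up its axis. Below: a cone, 31.75 mm in diameter at the flange, 18 mm at 48 mm down, then a pull stud of 13 mm down to 70 mm. Above: flange of 50 mm diameter from 0 to 19 mm, neck of 28 mm to 31 mm, nut to 51 mm, cutter to 85 mm.
- red_nut (a point): Middle of the red holder's dark round clamping nut, on the axis 41 mm above the holder's origin. The nut is 42 mm in diameter and 20 mm tall (31 to 51 mm above the origin): grip here, anywhere round it.
- red_slot (a point): Outer end of one of the two drive slots of the red holder's flange, 25 mm out along the holder's +x, 0 mm above its origin; the other slot is on the -x side. Each is 16.1 mm wide (along y), goes through the full flange height and runs outwards from 17.5 mm off the axis. Half a turn gives the same fit.
- red_cutter: The red-painted cutter with carbide tips, fixed on top of the red holder's nut: shank of 12 mm, body of 28 mm diameter, 34 mm tall in all. Origin: on the axis at the nut's top face (51 mm above the holder's origin), z up. Not to be touched.
- rack: Brown wooden rack, fixed: board 100 mm (x) by 310 mm (y), its top 90 mm above the bench, with three through holes of 35 mm diameter at its local y = -100, 0 and 100 mm. Origin: centre of its underside on the bench, z up. Each hole carries one holder by the flange, turned anyhow.
- stand: Grey tightening stand, fixed: foot 115 by 135 mm, block 84 mm (x) by 104 mm (y), top face 88 mm above the bench with an upright bore of 33.25 mm diameter, 76 mm deep. On top: keys at its +x and -x sides; at +y an aluminium block 17 mm tall, from 26.3 mm off the axis, with the sprung ball; at -y a steel guide shoe 17 mm tall, from 25.75 mm off the axis. Origin: centre of its underside.
- seat (a point): Centre of the bore's mouth in the stand's top face, on which the flange must lie flat; axes as the stand's. At no time may the holder bear on the stand's face, keys and bore with more than 75 N in all (side loads from being held askew count).
- key (a point): Top middle of the +x key when the key ring is at mid float: 28 mm off the axis, 16 mm above the top face; the other key is on -x. Each is 13.6 mm wide (y; 12.2 at the chamfered top), 21 to 36 mm off the axis, 16 mm tall. The ring turns stiffly (0.25 Nm) and may stand up to 0.28 rad off either way, unmeasured: a flange out of line stops on the keys; within 0.04 rad it drops over.
- ball (a joint): How far the 10 mm sprung ball is pushed back, in m: 0 at rest (centre 26.8 mm off the axis on the stand's +y, 9.5 mm above the top face), over 0.001 as the flange's rim passes, under 0.0008 once in the flange's groove. Spring 12 N plus 2 N per mm. The flange meets it 12 mm above its seat; passing takes 10 to 20 N downward, weight included; it snaps home over the last 3 mm.
- blue_holder: The same kind of holder with a blue cutter, in another hole of the rack. Origin as the red holder's. Bystander.
- spiral_holder: The same kind of holder with a slim dark 12 mm spiral cutter, in another hole of the rack. Origin as the red holder's. Bystander.
- hook_spanner: Dark steel hook spanner lying on the bench, about 200 mm long, 8 mm thick. Bystander.
- turned_handle: Turned wooden handle lying on the bench, 124 mm long, 42 mm thick. Bystander.
- maple_block: Small wooden block, 70 by 35 by 35 mm. Bystander.
- pine_block: Small wooden block, 60 by 40 by 30 mm. Bystander.
- bench_brush: Bench brush with a dark wooden handle lying on the bench, 220 mm long. Bystander.
- spare_nut: Spare clamping nut, a dark steel ring of 42 mm diameter, 20 mm tall. Bystander.
Things that resemble listed ones, but are neither listed nor needed, are in the scene too. Leave any orange look-alike of the stand alone.

How it is judged:
By the outcome, as a careful person would: the job done as asked, in the order asked, and still so for the second after the job is handed in, with the robot touching nothing.
It also fails if it takes over 67 s, if anything falls off the work surface, if the arm or the gripper's body presses on something with over 40 N, if the wrist force passes 120 N, or if a joint passes its speed limit or range.

## Working session

There is one attempt and no reset: what is moved stays moved. The work goes in short steps, each a Python script; the robot and the scene stay as the last script left them, time stands still between calls to the robot, and variables do not carry over. Pictures are saved under pics/ and viewed, at most 10 in all, crops included, and the job is handed in when it is done.

```bash
mkdir -p pics; python3 - <<'E'
from bench import ctrl
import cv2,numpy as np
np.set_printoptions(precision=4,suppress=True)
for n in("side","top"):
    im=ctrl.read_camera(n); cv2.imwrite(f"pics/{n}0.png",im)
    p=ctrl.camera_params(n); print(n,p)
print(ctrl.current_t(),ctrl.current_eef_rot(),ctrl.current_contact_force())
E
```

```text
side {'fx': 441.6100083616157, 'fy': 441.6100083616157, 'cx': 254.34757666024936, 'cy': 186.07225714087153, 'D': array([-0.1461,  0.    ,  0.    ,  0.    ,  0.    ]), 'pose': array([[ 0.9337,  0.1886, -0.3042,  0.1723],
       [-0.3579,  0.5052, -0.7853, -0.9451],
       [ 0.0056,  0.8421,  0.5393,  0.7004],
       [ 0.    ,  0.    ,  0.    ,  1.    ]])}
top {'fx': 446.4005758790242, 'fy': 446.4005758790242, 'cx': 249.78053741769662, 'cy': 187.58515196227398, 'D': array([-0.0494,  0.    ,  0.    ,  0.    ,  0.    ]), 'pose': array([[-0.0185,  0.9827, -0.1841,  0.3101],
       [-0.9998, -0.0162,  0.0137, -0.0318],
       [ 0.0105,  0.1843,  0.9828,  1.1663],
       [ 0.    ,  0.    ,  0.    ,  1.    ]])}
0.1 [[-0.956   0.2935 -0.0004]
 [ 0.2935  0.956  -0.0011]
 [ 0.0001 -0.0011 -1.    ]] [0.1888 0.643  0.6621]
```

View pics/side0.png

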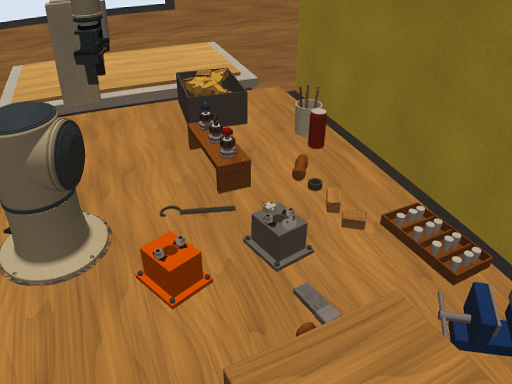

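View pics/top0.png

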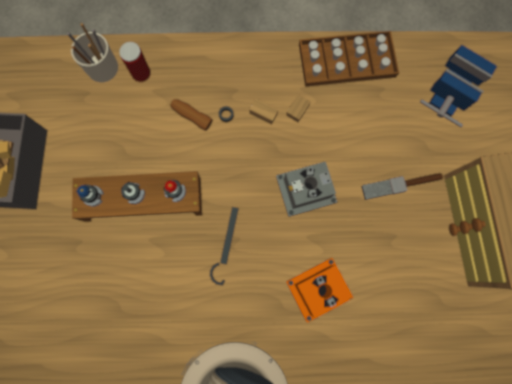

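Side: red holder in the rack's near end at (228,140), grey stand at (278,235), orange decoy at (172,265). Top: red at (172,188), stand at (308,187). I enlarge both.

```bash
python3 - <<'E'
import cv2,numpy as np
s=cv2.imread("pics/side0.png");t=cv2.imread("pics/top0.png")
def c(i,x,y,w,h,k): return cv2.resize(i[y:y+h,x:x+w],None,fx=k,fy=k,interpolation=cv2.INTER_CUBIC)
cv2.imwrite("pics/c1.png",np.vstack([c(t,140,160,80,60,10)]))
cv2.imwrite("pics/c2.png",c(t,270,155,75,65,9))
cv2.imwrite("pics/c3.png",c(s,195,115,70,80,7))
cv2.imwrite("pics/c4.png",c(s,235,190,90,80,7))
E
```

```text
(no output)
```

View pics/c1.png

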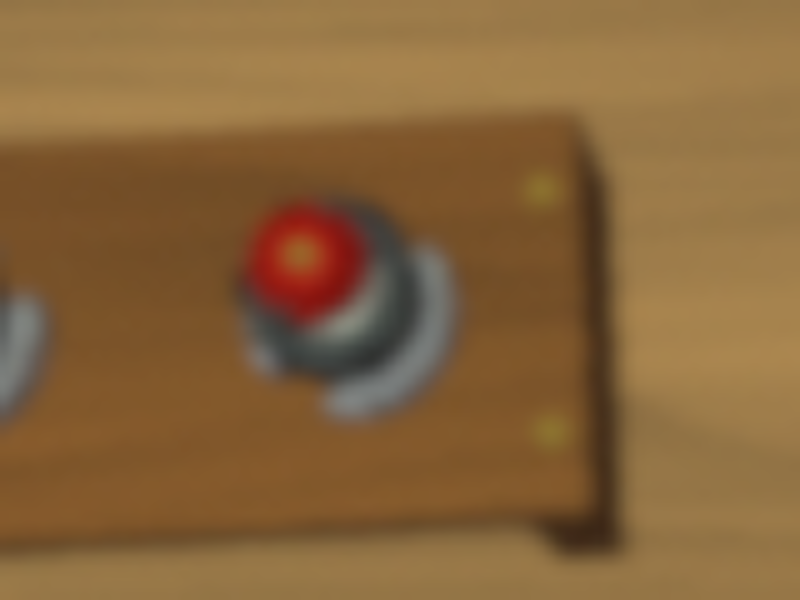

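View pics/c2.png

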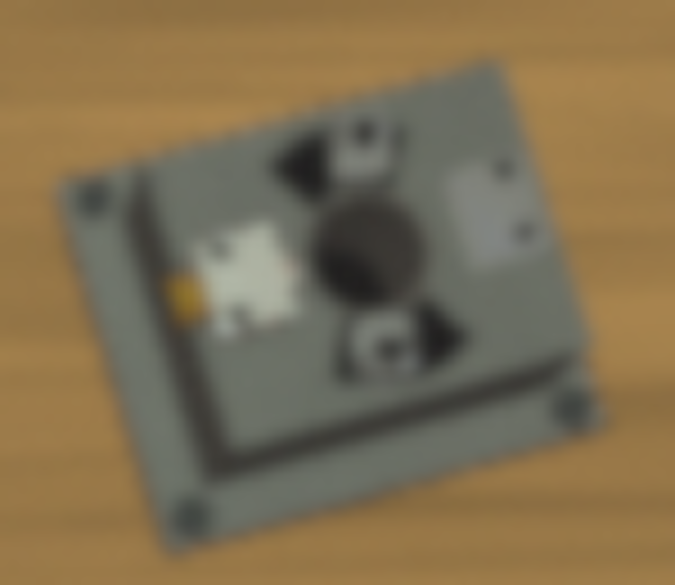

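View pics/c3.png

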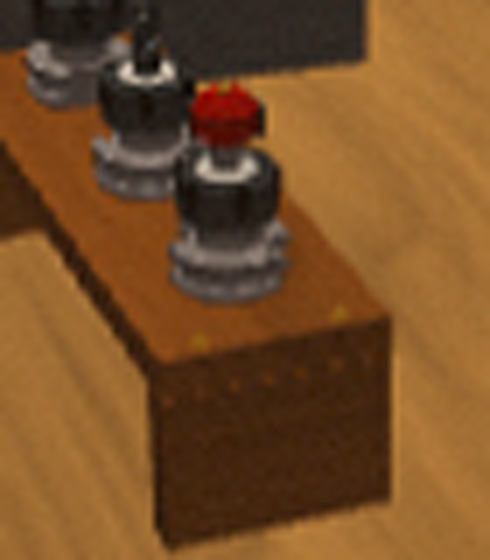

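View pics/c4.png

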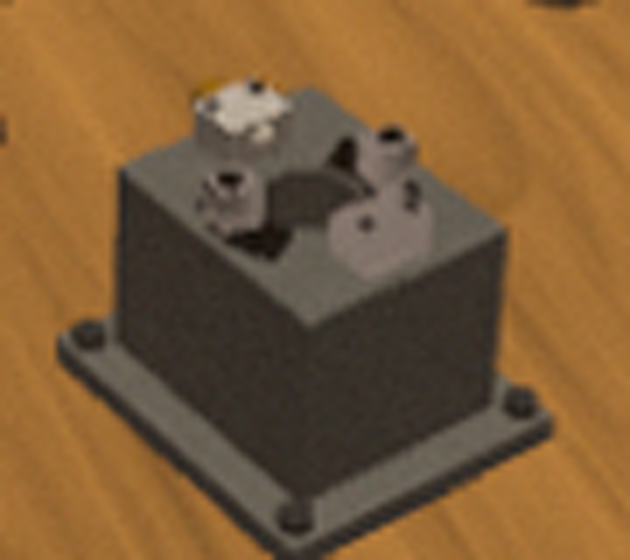

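Crops show: the flange slots of the red holder open at about (295,395) and (410,235) in c1; stand top corners, bore (369,251) and keys at (363,150)/(388,345) in c2, with matching points in the side crops. Next I fit the models to both views and overlay them.

```bash
cat > h.py <<'E'
import cv2,numpy as np
from scipy.optimize import least_squares
from scipy.spatial.transform import Rotation as R
from bench import ctrl
np.set_printoptions(precision=4,suppress=True)
P={n:ctrl.camera_params(n) for n in("side","top")}
def proj(n,X):
    p=P[n];T=np.linalg.inv(p["pose"]);X=np.atleast_2d(X)@T[:3,:3].T+T[:3,3]
    X=X*[1,-1,-1];K=np.array([[p["fx"],0,p["cx"]],[0,p["fy"],p["cy"]],[0,0,1.]])
    return cv2.projectPoints(X,np.zeros(3),np.zeros(3),K,np.array(p["D"]))[0][:,0]
CR=dict(c1=("top",140,160,10),c2=("top",270,155,9),c3=("side",195,115,7),c4=("side",235,190,7))
def full(c,uv): n,x,y,k=CR[c];return n,(np.array(uv,float)+.5)/k-.5+[x,y]
def place(v,L,yaw): return R.from_euler('z',yaw).apply(np.array(L)/1000)+v
E
cat > fit.py <<'E'
from h import *
S=[("c2",(500,60),(42,-52,0)),("c2",(150,160),(42,52,0)),("c2",(583,348),(-42,-52,0)),("c2",(222,450),(-42,52,0)),("c2",(369,251),(0,0,0)),
("c4",(120,175),(-42,52,0)),("c4",(310,90),(42,52,0)),("c4",(505,235),(42,-52,0)),("c4",(312,325),(-42,-52,0)),("c4",(312,198),(0,0,0))]
Kk=[("c2",(363,147),(28,0,16)),("c2",(385,343),(-28,0,16)),("c4",(390,138),(28,0,16)),("c4",(230,180),(-28,0,16))]
def res(v,pts,yaw): return np.array([proj(full(c,uv)[0],place(v,L,yaw))[0]-full(c,uv)[1] for c,uv,L in pts])
r=least_squares(lambda p:res(p[:3],S,p[3]).ravel(),[.5,-.15,.09,.27]);st=r.x
print("stand",st,np.degrees(st[3]));print(res(st[:3],S,st[3]).T)
k=least_squares(lambda p:res(p[:3],Kk,p[3]).ravel(),[*st[:3],.1]);ks=k.x;print("keys",ks,np.degrees(ks[3]));print(res(ks[:3],Kk,ks[3]).T)
A=[("c1",(305,258),(0,0,82)),("c1",(328,287),(0,0,41)),("c1",(350,312),(0,0,17)),("c3",(226,175),(0,0,41)),("c3",(229,263),(0,0,0)),("c3",(226,100),(0,0,80))]
h=least_squares(lambda p:res(p,A,0).ravel(),[.5,.15,.09]);print("holder",h.x);print(res(h.x,A,0).T)
h=h.x;a=np.linspace(0,2*np.pi,73)
def ring(r,z): return np.c_[r*np.cos(a),r*np.sin(a),0*a+z]
yaw=np.radians(-37)
I={n:cv2.imread(f"pics/{n}0.png") for n in("side","top")}
out=[]
for c,x0,y0,w,hh,kk in(("c1",140,160,60,50,6),("c3",205,115,60,50,6),("c2",270,155,60,50,6),("c4",245,195,60,50,6)):
    n=CR[c][0];im=cv2.resize(I[n][y0:y0+hh,x0:x0+w],None,fx=kk,fy=kk,interpolation=cv2.INTER_CUBIC)
    def dr(X,col):
        q=((proj(n,X)-[x0,y0]+.5)*kk-.5).round().astype(int);cv2.polylines(im,[q],False,col,1,cv2.LINE_AA)
    if c in("c1","c3"):
        for rr,z,col in((25,0,(0,255,0)),(25,19,(0,255,0)),(21,31,(255,255,0)),(21,51,(255,255,0)),(14,85,(255,0,255))): dr(place(h,ring(rr,z),0),col)
        for s in(1,-1): 
            for z in (0,19): dr(place(h,[(s*25,8,z),(s*17.5,8,z),(s*17.5,-8,z),(s*25,-8,z)],yaw),(0,255,255))
    else:
        dr(place(st[:3],[(42,52,0),(42,-52,0),(-42,-52,0),(-42,52,0),(42,52,0)],st[3]),(0,255,0));dr(place(st[:3],ring(16.6,0),0),(0,255,0))
        for s in(1,-1): dr(place(st[:3],[(s*21,6.1,16),(s*36,6.1,16),(s*36,-6.1,16),(s*21,-6.1,16),(s*21,6.1,16)],ks[3]),(0,255,255))
        dr(place(st[:3],[(-10,-25.75,17),(10,-25.75,17)],st[3]),(255,0,255));dr(place(st[:3],[(-10,26.3,17),(10,26.3,17)],st[3]),(255,0,255))
    out.append(im)
cv2.imwrite("pics/ov.png",np.vstack([np.hstack(out[:2]),np.hstack(out[2:])]))
E
python3 fit.py
```

```text
stand [ 0.5237 -0.1969  0.0831  0.2561] 14.674191149016771
[[-0.1307 -0.9546  0.8395  0.7867 -0.4014 -0.5798  0.203   0.3633 -0.7411
  -0.3887]
 [-0.1396 -0.3713 -0.3347 -0.425  -0.053  -0.714  -0.2571  0.0542  0.6421
   0.6286]]
keys [ 0.5227 -0.1969  0.0851  0.0491] 2.814180917480553
[[ 0.2599 -0.0554 -0.8976  0.2092]
 [-0.6907 -0.0223  0.2413 -0.0712]]
holder [0.5051 0.135  0.092 ]
[[-0.1257  0.4492 -0.1676 -0.2594 -0.3078 -0.6263]
 [-0.3842  0.0272 -0.6495  0.6458  0.7519 -1.0873]]
```

View pics/ov.png

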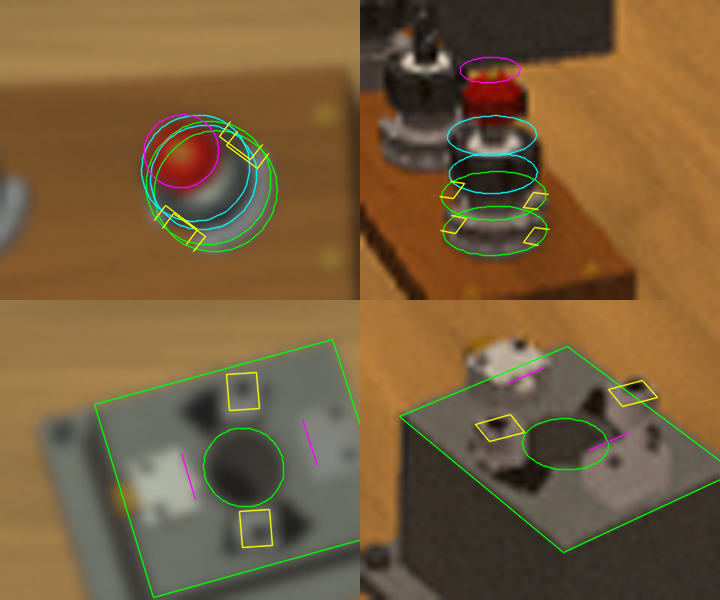

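The overlay matches within about 2 px: top-view bore and keys agree, and the keys' true yaw looks 1–2° larger than fitted. I refine the slot and key angles numerically.

```bash
cat > slot.py <<'E'
from h import *
I={n:cv2.imread(f"pics/{n}0.png").astype(np.float32) for n in("side","top")}
h0=np.array([.505,.135,.090])
def val(n,X):
    q=proj(n,X).astype(np.float32);b=cv2.remap(I[n],q[:,:1].copy(),q[:,1:].copy(),cv2.INTER_LINEAR)[:,0]
    return b[:,2]-b[:,0]
d=np.arange(0,360,10);a=np.radians(d)
for r in(22,24): print("top r",r,[f"{i}:{int(v)}" for i,v in zip(d,val("top",place(h0,np.c_[r*np.cos(a),r*np.sin(a),0*a+19],0)))])
for z in(4,15): print("side z",z,[f"{i}:{int(v)}" for i,v in zip(d,val("side",place(h0,np.c_[25*np.cos(a),25*np.sin(a),0*a+z],0)))])
# model fit top: visible rim mask
def cost(p):
    o=h0+[p[0]/1000,p[1]/1000,0];s=0
    return o
best=[]
aa=np.radians(np.arange(180,420,3))   # side of flange seen from top camera
for dx in np.arange(-3,3.1,1):
  for dy in np.arange(-3,3.1,1):
    o=h0+[dx/1000,dy/1000,0]
    X=np.concatenate([np.c_[r*np.cos(aa),r*np.sin(aa),0*aa+19] for r in(22.5,24,27)]);v=val("top",place(o,X,0))
    for yw in range(-80,100,2):
        Y=R.from_euler('z',-yw,degrees=True).apply(X);sl=(abs(Y[:,1])<8)&(abs(Y[:,0])>17.5);rr=np.hypot(X[:,0],X[:,1])
        m=((~sl)&(rr<25)).astype(float)
        best.append((-np.corrcoef(m,v)[0,1],dx,dy,yw))
best.sort();print(best[0:6])
E
python3 slot.py
```

```text
top r 22 ['0:48', '10:82', '20:115', '30:132', '40:130', '50:131', '60:133', '70:117', '80:73', '90:31', '100:12', '110:8', '120:4', '130:10', '140:41', '150:69', '160:62', '170:24', '180:1', '190:-1', '200:-1', '210:-2', '220:-1', '230:0', '240:0', '250:0', '260:3', '270:5', '280:6', '290:6', '300:13', '310:33', '320:48', '330:37', '340:23', '350:21']
top r 24 ['0:41', '10:64', '20:101', '30:128', '40:132', '50:131', '60:125', '70:101', '80:57', '90:32', '100:24', '110:22', '120:15', '130:27', '140:59', '150:79', '160:71', '170:29', '180:4', '190:1', '200:2', '210:1', '220:5', '230:6', '240:6', '250:8', '260:12', '270:16', '280:16', '290:19', '300:25', '310:47', '320:65', '330:58', '340:43', '350:33']
side z 4 ['0:50', '10:29', '20:18', '30:21', '40:18', '50:15', '60:14', '70:16', '80:16', '90:14', '100:16', '110:26', '120:28', '130:20', '140:35', '150:81', '160:95', '170:91', '180:65', '190:42', '200:27', '210:24', '220:21', '230:21', '240:21', '250:18', '260:21', '270:23', '280:19', '290:19', '300:18', '310:34', '320:49', '330:47', '340:44', '350:49']
side z 15 ['0:36', '10:39', '20:31', '30:14', '40:14', '50:14', '60:13', '70:12', '80:14', '90:13', '100:10', '110:11', '120:45', '130:89', '140:110', '150:108', '160:103', '170:91', '180:61', '190:33', '200:19', '210:13', '220:18', '230:17', '240:20', '250:18', '260:18', '270:17', '280:21', '290:23', '300:18', '310:27', '320:39', '330:46', '340:42', '350:34']
[(np.float64(-0.14880806662231014), np.float64(3.0), np.float64(3.0), 80), (np.float64(-0.14781077048108926), np.float64(3.0), np.float64(3.0), 82), (np.float64(-0.14241632051046882), np.float64(3.0), np.float64(3.0), 78), (np.float64(-0.14219638604185272), np.float64(3.0), np.float64(3.0), 86), (np.float64(-0.14049240779802175), np.float64(3.0), np.float64(3.0), 88), (np.float64(-0.13707184880649825), np.float64(3.0), np.float64(3.0), 84)]
```

```bash
cat >> h.py <<'E'
def ori(t):
    t=np.radians(t);return np.array([[np.cos(t),np.sin(t),0],[np.sin(t),-np.cos(t),0],[0,0,-1.]])
F=ctrl.current_contact_force; T=ctrl.current_tool_pos
E
python3 - <<'E'
from h import *
ctrl.goto([.505,.135,.26],ori(90))
print("contact",ctrl.move_l([.505,.135,.115],vel=.12,contact_N=8),T(),F())
f0=np.array(F())
ctrl.command_gripper(0.0);print("w",ctrl.current_grip_width()*91,ctrl.current_grasp_force(),F(),ctrl.current_t())
if ctrl.current_grip_width()*91>35:
    ctrl.move_l([.505,.135,.135],vel=.04);print(F(),T())
    ctrl.move_l([.505,.135,.25],vel=.12)
    print(np.array(F())-f0,ctrl.current_wrist_torque(),ctrl.current_grip_width()*91,ctrl.current_t())
    cv2.imwrite("pics/l.png",cv2.resize(ctrl.read_camera("side")[60:210,150:300],None,fx=4,fy=4,interpolation=cv2.INTER_CUBIC))
E
```

```text
contact False [0.5054 0.1351 0.1156] [ 0.2887 -0.6628  0.119 ]
w 41.47388632100042 30.000326335430145 [-1.1542 -0.1563  2.4205] 4.3083
[-0.4631  0.5504 -6.7648] [0.505 0.135 0.135]
[-0.112   0.8049 -7.1698] [-0.1264  0.0223 -0.0511] 41.29552729733379 6.0667
```

View pics/l.png

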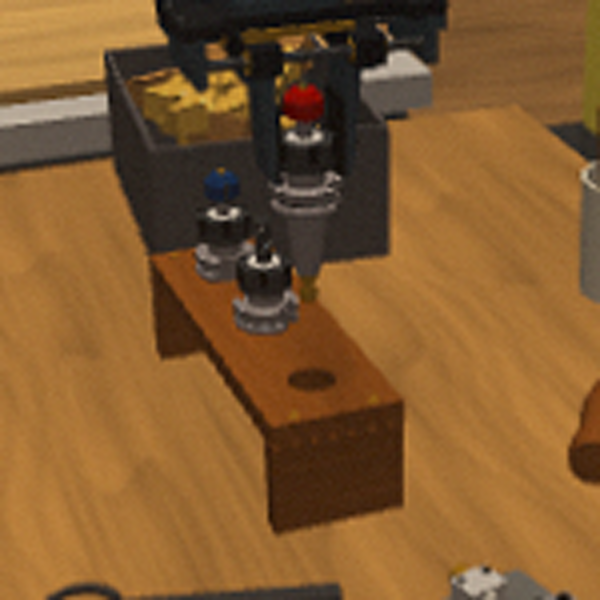

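The holder hangs straight in the fingers (nut at about (303,145), red cutter untouched at (303,100)), weight about 7 N. Now I go over the stand and feel for the bore centre.

```bash
python3 - <<'E'
from h import *
n,uv=full("c2",(369,251))
s=least_squares(lambda p:(proj(n,[*p,.088])[0]-uv),[.52,-.2]).x
n2,uv2=full("c4",(312,198)); s2=least_squares(lambda p:(proj(n2,[*p,.088])[0]-uv2),[.52,-.2]).x
print("bore top/side",s,s2)
c=s*.7+s2*.3
o=ori(128.5)
ctrl.goto([*c,.24],o)
f0=np.array(F())
print("c",c,"down contact",ctrl.move_l([*c,.134],vel=.06,contact_N=5),T(),np.array(F())-f0,ctrl.current_t())
E
```

```text
bore top/side [ 0.5226 -0.1972] [ 0.5227 -0.2009]
c [ 0.5226 -0.1983] down contact False [ 0.5228 -0.1984  0.1343] [-1.0287 -0.9215 -0.0788] 9.3
```

```bash
python3 - <<'E'
from h import *
o=ori(128.5);ax={'y':o[:,1],'x':o[:,0]}
c=np.array([.5226,-.1983,.134])
for k in 'yx':
    e=[]
    for s in(1,-1):
        ctrl.move_l(c,vel=.03);ctrl.sleep(.15);f0=np.array(F())
        hit=ctrl.move_l(c+s*.007*ax[k],vel=.01,contact_N=2.0)
        p=np.array(T());e.append((p-c)@ax[k]);print(k,s,hit,e[-1]*1000,(np.array(F())-f0)@o)
    c=c+ax[k]*np.mean(e);print("c",c)
ctrl.move_l(c,vel=.03);print(T(),ctrl.current_grip_width()*91,ctrl.current_t())
E
```

```text
y 1 True 4.006907661937528 [0.4162 0.6623 0.3237]
y -1 True -4.2457887028270305 [ 0.0728  2.5852 -2.0132]
c [ 0.5225 -0.1984  0.134 ]
x 1 True 6.3560905217429635 [-4.1547 -0.0581 -2.6153]
x -1 True -3.581676421320003 [ 0.7137  0.3434 -0.3822]
c [ 0.5216 -0.1973  0.134 ]
[ 0.5214 -0.197   0.1339] 41.123995990845714 13.525
```

```bash
cat >> h.py <<'E'
def avg(n=6):
    r=[]
    for _ in range(n): r.append(np.r_[F(),ctrl.current_wrist_torque()]);ctrl.sleep(.01)
    r=np.mean(r,0);return r
E
python3 - <<'E'
from h import *
o=ori(128.5);c=np.array([.5216,-.1973,.134])
ctrl.move_l(c,vel=.03);ctrl.sleep(.1);b=avg()
for rng in((2,3,3.6,4.2,4.8),(-2,-3,-3.6,-4.2,-4.8)):
    for d in rng:
        ctrl.move_l(c+d*.001*o[:,0],vel=.02);ctrl.sleep(.08);v=avg()-b;fx=v[:3]@o[:,0]
        print(d,v[:3]@o,v[3:]@o)
        if abs(fx)>2.5: break
ctrl.move_l(c,vel=.03);print(ctrl.current_t())
E
```

```text
2 [ 0.1687  0.1516 -0.0715] [-0.0144  0.0135 -0.0063]
3 [ 0.0274 -0.024   0.2325] [-0.0201  0.0115  0.0004]
3.6 [-0.0082  0.2555  0.446 ] [-0.0078 -0.0723 -0.0114]
4.2 [-0.7767  0.1268 -0.3365] [-0.0007 -0.2811  0.0247]
4.8 [-2.5623 -0.1427 -0.9995] [ 0.0882 -0.5405 -0.0035]
-2 [-0.0772 -0.1223  0.4591] [-0.0164 -0.0004  0.0107]
-3 [-0.1439 -0.0642  0.2284] [-0.0137  0.0269 -0.0087]
-3.6 [-0.0202  0.1609  0.3168] [-0.0123  0.0003 -0.0105]
-4.2 [0.1878 0.109  0.2567] [-0.0433  0.0296  0.0044]
-4.8 [0.0362 0.2306 0.0975] [-0.0269  0.0783  0.0069]
18.3083
```

```bash
python3 - <<'E'
from h import *
c=np.array([.5219,-.1977]);t0=128.5
ctrl.move_l([*c,.1315],vel=.03);ctrl.sleep(.1);b=avg()
for d in(0,2,-2,4,-4,6,-6):
    o=ori(t0+d)
    if d: ctrl.goto([*c,.1315],o)
    hit=ctrl.move_l([*c,.1260],vel=.012,contact_N=4)
    z=T()[2];v=avg()-b
    print(d,hit,"h %.2f"%((z-.113)*1000),v[:3]@o,v[3:]@o,ctrl.current_t())
    if not hit: break
    ctrl.move_l([*c,.1315],vel=.03)
E
```

```text
0 False h 12.88 [0.0682 0.2536 0.546 ] [-0.0826  0.1491  0.0337] 19.3667
```

```bash
python3 - <<'E'
from h import *
c=np.array([.5219,-.1977]);o=ori(128.5)
for z in np.arange(.1255,.1195,-.0005):
    hit=ctrl.move_l([*c,z],vel=.012,contact_N=8);v=avg(4)
    print(hit,"h %.2f"%((T()[2]-.113)*1000),v[:3]@o,v[3:]@o)
    if hit or abs(v[2]+7)>12: break
print(ctrl.current_t(),(T()-np.array([*c,0]))*1000)
E
```

```text
False h 12.55 [1.0114 0.2141 6.055 ] [-0.0133  0.1238  0.0577]
False h 12.04 [0.7112 0.4846 4.7746] [-0.1158  0.1661  0.0903]
False h 11.65 [-0.309  -0.1835  1.2328] [0.002  0.055  0.0978]
False h 11.28 [-1.7883 -1.1867 -2.7805] [ 0.2035 -0.1853  0.0985]
False h 10.99 [-3.121  -2.1715 -6.3068] [ 0.3882 -0.3121  0.1013]
20.7833 [  0.5197  -0.5101 123.9893]
```

Keys passed on the first try; the ball's resistance has begun at about 11 mm, as expected. I keep pressing in small steps.

```bash
cat > press.py <<'E'
import sys
from h import *
c=np.array([.5219,-.1977]);o=ori(128.5);za,zb=map(float,sys.argv[1:3])
for z in np.arange(za,zb,-.0005):
    ctrl.move_l([*c,z],vel=.012);v=avg(3)
    print("cmd %.1f h %.2f"%((z-.113)*1e3,(T()[2]-.113)*1000),v[:3],v[3:]@o,(T()[:2]-c)*1e3)
    if v[2]>20 or np.hypot(*v[:2])>15: break
print(ctrl.current_t())
E
python3 press.py .1230 .1149
```

```text
cmd 10.0 h 10.70 [-0.4032 -4.6434  8.6849] [ 0.552  -0.4085  0.0763] [ 0.7192 -0.7047]
cmd 9.5 h 10.38 [-0.2467 -6.1253 10.7791] [ 0.6714 -0.5897  0.0433] [ 0.8961 -0.9976]
cmd 9.0 h 10.06 [ 0.258  -7.0293 12.227 ] [ 0.8867 -0.7414  0.0622] [ 1.1219 -1.231 ]
cmd 8.5 h 9.70 [ 0.3901 -7.5608 12.8835] [ 0.916  -0.9371  0.0629] [ 1.3495 -1.4382]
cmd 8.0 h 9.18 [ 1.5932 -7.2949 12.3842] [ 0.651  -1.0111  0.0683] [ 1.5016 -1.3593]
cmd 7.5 h 8.61 [ 2.8903 -6.5383 10.4585] [ 0.3558 -1.0695  0.1896] [ 1.5731 -1.2635]
cmd 7.0 h 8.02 [ 3.5138 -5.3379  8.6646] [ 0.1581 -1.0659  0.2282] [ 1.6241 -1.1664]
cmd 6.5 h 7.34 [ 4.7649 -4.3901  6.2093] [-0.1095 -1.1078  0.2781] [ 1.5512 -0.9691]
cmd 6.0 h 6.83 [ 4.3751 -4.687   5.1772] [-0.1586 -1.1409  0.2691] [ 1.6344 -1.0158]
cmd 5.5 h 6.33 [ 5.0251 -4.8525  5.4523] [-0.1676 -1.1638  0.2731] [ 1.6694 -0.9868]
cmd 5.0 h 5.70 [ 5.3745 -4.4902  3.4389] [-0.2458 -1.2366  0.3122] [ 1.5872 -0.8852]
cmd 4.5 h 5.09 [ 5.6844 -3.666   1.6507] [-0.3344 -1.2559  0.2885] [ 1.5124 -0.8568]
cmd 4.0 h 4.53 [ 5.9916 -3.7787  0.8721] [-0.3507 -1.2601  0.3016] [ 1.4764 -0.8036]
cmd 3.5 h 3.97 [ 6.1009 -3.5472 -0.0768] [-0.3472 -1.2589  0.2986] [ 1.4548 -0.7787]
cmd 3.0 h 3.39 [ 6.029  -3.348  -1.1757] [-0.4393 -1.2764  0.3101] [ 1.3949 -0.6821]
cmd 2.5 h 2.76 [ 6.0946 -3.6952 -2.4283] [-0.4725 -1.2514  0.3161] [ 1.2873 -0.5967]
cmd 2.0 h 2.09 [ 6.3422 -1.8372 -4.8135] [-0.578  -1.2066  0.3069] [ 1.1417 -0.4699]
25.4583
```

```bash
python3 - <<'E'
from h import *
o=ori(128.5)
for dx,dy,t in((.5,-.2,128.5),(1.,-.4,128),(1.5,-.6,127.5)):
    ctrl.move_l([.5219+dx/1e3,-.1977+dy/1e3,.1150],vel=.01,ori=ori(t));ctrl.sleep(.1);v=avg(5);print(dx,T(),v[:3],v[3:]@o)
print(ctrl.current_t())
E
```

```text
0.5 [ 0.523  -0.1981  0.1149] [ 5.9052 -1.5281 -6.731 ] [-0.557  -1.0948  0.3093]
1.0 [ 0.5231 -0.1982  0.1149] [ 4.316  -2.9627 -7.7567] [-0.1784 -1.0686  0.2955]
1.5 [ 0.5231 -0.1983  0.1148] [-0.0073 -4.5755 -7.6096] [ 0.717  -0.8634  0.1159]
26.6333
```

```bash
python3 - <<'E'
from h import *
o=ori(127.5);c=np.array([.5233,-.1987])
for z in np.arange(.1150,.1089,-.0004):
    ctrl.move_l([*c,z],vel=.01,ori=o);v=avg(4)
    print("cmd %.1f h %.2f"%((z-.113)*1e3,(T()[2]-.113)*1000),v[:3],v[3:]@o,(T()[:2]-c)*1e3)
    if v[2]>8 or np.hypot(*v[:2])>12: break
print(ctrl.current_t())
E
```

```text
cmd 2.0 h 1.85 [ 0.5702 -2.4194 -9.4699] [ 0.341  -0.5458  0.1318] [-0.2476  0.2243]
cmd 1.6 h 1.63 [ 0.0896 -2.2747 -6.0215] [ 0.4301 -0.4922  0.1307] [-0.0192  0.0149]
cmd 1.2 h 1.27 [-0.4659 -1.9056 -3.802 ] [ 0.4886 -0.3603  0.1471] [ 0.003  -0.0149]
cmd 0.8 h 0.67 [ 0.0639 -1.4082 -5.8582] [ 0.2843 -0.3149  0.1542] [-0.0982  0.1184]
cmd 0.4 h 0.40 [ 0.0627  0.195  -3.2773] [ 0.1728 -0.091   0.1993] [0.0021 0.0952]
cmd 0.0 h 0.25 [-2.6969  2.7873  5.4603] [0.2394 0.4697 0.208 ] [-0.0401  0.1762]
cmd -0.4 h 0.14 [-4.3155  4.0175 12.1935] [0.4023 0.899  0.2097] [-0.0978  0.2247]
28.6167
```

```bash
python3 - <<'E'
from h import *
o=ori(127.5);c=np.array([.5233,-.1987])
for dx,dy,z in((-.3,.3,-.8),(-.3,.3,-1.2),(-.3,.3,0.2)):
    ctrl.move_l([c[0]+dx/1e3,c[1]+dy/1e3,.113+z/1e3],vel=.01,ori=o);v=avg(4);print("h %.2f"%((T()[2]-.113)*1e3),v[:3],v[3:]@o)
ctrl.command_gripper(1.0);print(avg(4),ctrl.current_grip_width())
p=np.array(T());ctrl.move_l([p[0],p[1],.25],vel=.1,contact_N=10);print(T(),ctrl.current_t())
ctrl.goto([.45,.02,.30],o);ctrl.sleep(.2)
s=ctrl.read_camera("side");t=ctrl.read_camera("top");cv2.imwrite("pics/s9.png",s);cv2.imwrite("pics/t9.png",t)
f=lambda i,x,y:cv2.resize(i[y:y+80,x:x+80],None,fx=5,fy=5,interpolation=cv2.INTER_CUBIC)
cv2.imwrite("pics/e.png",np.hstack([f(s,240,175),f(t,268,150)]));print(ctrl.current_t())
E
```

```text
h -0.03 [-5.6459  4.786  16.0149] [0.4567 0.9879 0.2467]
h -0.13 [-6.455   5.3619 21.1112] [0.5072 1.2989 0.151 ]
h 0.09 [-0.8353  2.6065 -0.5954] [-0.1677  0.2157  0.1762]
[-0.1472 -0.0182 -0.1636 -0.0366  0.0106  0.0209] 1.0022600744883174
[ 0.5227 -0.1983  0.2494] 31.9417
33.175
```

View pics/e.png

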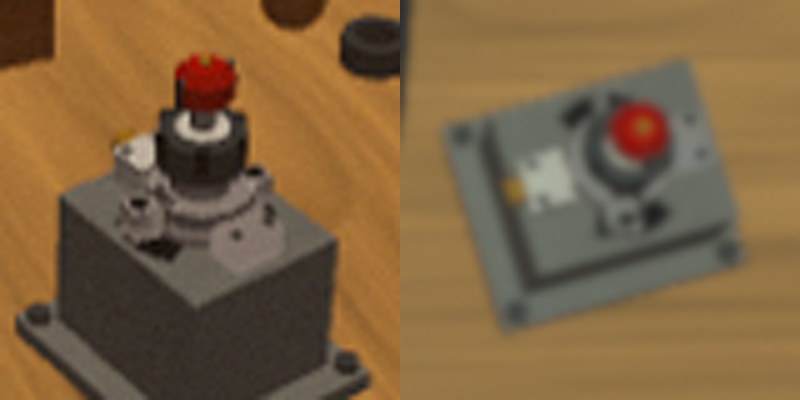

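The holder stands upright in the stand with its flange just above the shoe and the keys in both slots: nut at (203,145) in the side half, cutter at (640,130) in the top half. The stop came at the expected height, and the fingers are clear.

```bash
python3 -c "
from bench import ctrl
print(ctrl.sign_off(),ctrl.current_t())"
```

```text
the job is handed in; nothing more can be done
the job is handed in; nothing more can be done
```

The red holder is in the grey stand with its slots over the keys, pressed past the ball to a firm stop at the expected seat height, then released. I handed the job in at about 33 s. The ball's click is inferred from force and height, not read directly.

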